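# Close up the key cutter and switch it on

## Task

Get the key-cutting machine ready to run, using only pushes of the fingertips: push its chip drawer fully home and press the raised guard flap right down onto its rests, in either order, and only when both are shut push the toggle switch all the way over towards the back of the machine. Do not pick up, carry or knock aside any of the small things lying on and around the machine, and finish clear of everything.

Things in the scene. Friction and masses are not known exactly. Their poses are not given: they have to be found in the camera images.
- machine: olive-green key-cutting machine fixed on the cart (cart top: height 0). Origin under its middle; x to its back (the drawer is at the -x front), y to its left seen from the robot, z up. Base 300 (x) x 360 (y) mm, flat deck 70 mm high. From x = +20 mm back a housing 150 mm high carries a motor, 215 mm high, at x = +50 to +146. Vises and cutter under the guard stay below 150 mm.
- drawer (a joint): how far the chip drawer stands out of the machine's front, along the machine's -x (m): 0 = fully home, at most 0.08. It slides with 1 to 3 N of friction, has no spring and stays where it is left.
- drawer_face (a point): middle of the outer face of the drawer's flat steel front, 152 mm wide (y), 44 mm high, lower edge 17 mm above the cart. A thin pull lip near its upper edge stands 9 mm out but does not stop fingers. When home, the face is 158 mm in front of the machine's origin. Axes as the machine's.
- guard (a joint): angle of the guard flap above level (rad): 0 = shut, level on its rests, where it stops; grows as the free (front) edge rises; at most 1.3. A stiff hinge (about 0.22 N m) holds it at any angle.
- guard_edge (a point): on the upper face of the guard flap, mid-width, 11 mm in from its free edge, 104 mm from the hinge line. The flap is a flat olive frame with a clear window, 115 mm from hinge to free edge, 170 mm wide (y), 6 mm thick, a 30 mm skirt under its free edge. Axes as the machine's when shut, turning with the flap (z: upper face's normal). Shut, the upper face is 161 mm above the cart.
- guard_hinge (a point): middle of the guard's hinge line, which runs along the machine's y on the flap's underside, 155 mm above the cart. The shut flap lies from here towards the machine's front (-x).
- toggle (a joint): angle of the toggle switch's lever (rad): 0 = off, leaning about 0.5 rad to the machine's front (-x); 1.0 = on, fully over, leaning 0.5 rad to the machine's back (+x). It stays where it is left; about 1.3 N at the tip moves it.
- toggle_tip (a point): centre of the 14 mm ball at the tip of the toggle's steel lever, 48 mm from its pivot. The pivot is 84 mm above the cart on a small dark block, near the deck's right front corner; the tip swings in the machine's x-z plane, 126 mm above the cart at either end, 132 mm midway.
- key_blank: flat brass key blank, 58 x 24 x 4 mm, lying on the machine's deck in front of the guard; origin under its middle
- hex_driver: hex driver with a black rubber handle, 160 mm long, 24 mm thick, lying on the cart in front of the machine's right half; origin under its middle
- burr_brush: small aluminium burr brush, 110 x 16 x 20 mm, lying on the deck between the guard and the toggle; origin under its middle
- padlock: brass padlock with a copper shackle, 44 mm wide, 68 mm high, standing on the cart beside the machine; origin under its middle
- oil_bottle: white oil bottle, 44 mm across, 100 mm high, standing on the cart beside the machine; origin under its middle
- blank_cup: open aluminium cup, 64 mm across, 70 mm high, standing on the cart beside the machine; origin under its middle
- lock_collar: steel ring, 36 mm across, 8 mm high, lying on the cart in front of the machine's left half; origin under its middle

How it is judged (in metres and radians):
On the way, in this order (a step that is already met when the one before it is completed fails the run):
1. the drawer is home and the guard is down, with the toggle still off (value of joint drawer below 0.004 m and value of joint guard below 0.05 rad and value of joint toggle below 0.4 rad), for 0.2 s.
2. the toggle is pushed fully over (value of joint drawer below 0.004 m and value of joint guard below 0.05 rad and value of joint toggle above 0.85 rad), for 0.2 s.
At the end, for the whole second after the job is handed in: The drawer is within 4 mm of fully home, the guard within 0.05 rad of level, and the toggle at 0.85 rad or more of its 1.0 rad, at rest (all of step 2 and velocity of joint toggle below 0.1 rad/s); the robot touches nothing.
It fails at once if the toggle is thrown while the drawer or guard is still open (value of joint toggle above 0.5 rad and (value of joint drawer above 0.01 m or value of joint guard above 0.1 rad)).
It fails at once if one of the small things on or around the machine is lifted, carried or pushed more than 20 mm (distance of any of key_blank, hex_driver, burr_brush, padlock, oil_bottle, blank_cup, lock_collar from where it was at the start of the episode above 0.02 m).
It also fails if it takes over 51 s, if anything falls off the work surface, if the arm or the gripper's body presses on something with over 40 N, if the wrist force passes 120 N, or if a joint passes its speed limit or range.

## Robot

A 6-joint arm with a two-finger parallel gripper is mounted at the origin on the work surface. World frame = base frame: x ahead of the robot, y to its left, z up, the work surface at z = 0. Lengths are in m, angles in degrees, forces in N, time in s.
With the tool pointing down it reaches from about 0.375 to 0.9 m from the base axis. Payload 3.1 kg.
Tool frame: the origin (TCP) lies on the centre line of the jaws, within the pads' length; the fingertips stand 8 mm ahead of it and the grasp point (between the pads) lies 11 mm behind it; z points along the fingers, y is the direction in which the jaws open and shut (so a half turn about z gives the same grasp; the last joint's range is limited). The gripper opens to 87 mm and grips with 3 to 60 N. Pads are 19 mm wide; open, the fingers measure 117 mm over their backs; the gripper's body (75 mm by 190 mm) begins 51 mm behind the grasp point.
Start: joints at [63.169, 30.224, 82.088, -0, 67.689, -10.227], TCP at [0.179, 0.599, 0.231] pointing down, gripper open.
Joint ranges: [-176.69, 176.69], [-43.24, 126.21], [12.49, 139.97], [-82, 262], [0, 151.66], [-163.58, 163.58]. Speed limits (degrees/s): [159.86, 159.86, 180, 180, 180, 180].

## Interface

Orientations are given as a 3x3 rotation matrix whose columns are the frame's x, y, z axes.
In Python, from rig import * gives the robot as it stands. The module is installed in compiled form; this text tells all that it offers.
- The arm moves only by the tool arm_command, never from a script. Its argument "commands" is a list of rows, each an object with "translation": the shift along the tool's x, y, z scaled (see below), a list of three; "dr": the turn, a rotation vector about the tool's x, y, z scaled (see below), a list of three; "jaw": the closure, from 0 (fully open) to 1 (shut). In form: [{"translation": [x, y, z], "dr": [ax, ay, az], "jaw": jaw}, ...]. A call has 1 to 12 rows; each row shifts and turns the commanded pose from where the row before left it, along the tool's axes as they then stand; what a row does not reach is not made up. The controller multiplies each number of a shift by 25 mm and each number of a turn by 6 degrees. A row lasts 1/12 s, in which the tool goes at most 41.7 mm and 7.16 degrees, less where a joint would pass 70% of its speed; a pose out of reach is approached as far as the arm can. A call with a number of a shift or a turn outside -1 to 1 is refused whole. A call with a gripper value outside its range is refused whole. The fingers move at their own pace and stop on an object; the grip force is fixed at half the most. Time passes only in rows, so rows that do not move let the fingers close. It gives the time, the measured TCP pose, the force and the opening at its end, in the units of the state.
- read_state(): the state, without advancing time (a new reading comes with each control period).
- capture(name): name is "scene" or "side" or "wrist"; returns (picture, depth): 384x512x3 uint8, red, green, blue; 384x512 float32, m along the optical axis (not along the pixel's ray), 0 where there is no reading.
- camera_model(name): a dict with "intrinsics" (3x3 intrinsics, pixels), "pose" (4x4, takes a point from camera to world coordinates); the wrist camera has in their place "mount" (4x4, takes a point from camera to tool coordinates, whose origin is the TCP and whose axes are the flange's). Camera axes: x right, y down, z forward; pixel columns grow to the right and rows downward; lengths in m; the calibration is good to about 2 mm. The wrist camera is an equidistant fisheye: a pixel r from the principal point sees the ray r / f radians off the axis. A picture is of the moment at which its call begins: read the wrist's pose just before it. camera_model takes no time and is no camera call.
- hand_in(): hands the job in, once; it reports no verdict.
The state is a dict: "time_s": time; "joint_positions": joint angles; "qvel": joint speeds; "tau": joint torques, N m; "position": TCP position; "tcp_rot": TCP orientation; "force": force on the tool from outside, world axes, zero at the start; "moment": the same for the moment, N m; "opening": opening from 0.0 (shut) to 1.0 (fully open).
Only numpy, scipy, OpenCV 4.12 (cv2) and the standard library are available. Lean on these libraries where they do the work, as an engineer would, in place of code of your own. Each camera call takes 0.05 s, during which the arm holds its last target.

## Working session

There is one attempt and no reset: what is moved stays moved. The work goes in short steps, Python scripts to look and compute and a tool call to move; the robot and the scene stay as the last step left them, time stands still between calls to the robot, and variables do not carry over. Pictures are saved under pics/ and viewed, and the job is handed in when it is done.

Besides the shell and the picture viewer there is one more tool, called after "Request:" as name(argument=value, ...), one argument or row to a line, values as JSON. arm_command: Moves the arm, as the interface text tells. Its arguments: {"type":"object","properties":{"commands":{"type":"array"}},"required":["commands"]}

```bash
mkdir -p pics
python3 - <<'E'
from rig import *
import cv2, numpy as np
s=read_state()
for k,v in s.items(): print(k,np.round(v,4).tolist())
for n in ["scene","side","wrist"]:
    p,d=capture(n); cv2.imwrite(f"pics/{n}0.png",p[:,:,::-1]); np.save(f"{n}0.npy",d); np.save(f"{n}0c.npy",p)
    print(n,{k:np.round(v,4).tolist() for k,v in camera_model(n).items()})
E
```

```text
time_s 0.0
joint_positions [63.1697, 30.2788, 82.1572, -0.0001, 67.6885, -10.2265]
qvel [0.0911, 0.1805, 0.0722, -0.0395, 0.0415, -0.0137]
tau [0.0, -44.0032, -17.6599, 0.0632, 0.0581, -0.0001]
position [0.1782, 0.5983, 0.2296]
tcp_rot [[-0.9583, 0.2857, -0.001], [0.2858, 0.9583, -0.0019], [0.0004, -0.0021, -1.0]]
force [0.5117, 0.7767, 0.4791]
moment [0.0232, -0.017, -0.0399]
opening 1.0
scene {'intrinsics': [[492.7109, 0.0, 246.701], [0.0, 492.7109, 192.9233], [0.0, 0.0, 1.0]], 'pose': [[0.3764, 0.6831, -0.6259, 1.3333], [0.9265, -0.2792, 0.2524, -0.3032], [-0.0024, -0.6748, -0.738, 1.0084], [0.0, 0.0, 0.0, 1.0]]}
side {'intrinsics': [[434.1513, 0.0, 251.7851], [0.0, 434.1513, 193.4582], [0.0, 0.0, 1.0]], 'pose': [[-0.7374, -0.4874, 0.4676, 0.1513], [-0.6752, 0.5518, -0.4895, 0.4419], [-0.0195, -0.6767, -0.736, 0.7712], [0.0, 0.0, 0.0, 1.0]]}
wrist {'intrinsics': [[297.3186, 0.0, 255.5887], [0.0, 297.3186, 187.5265], [0.0, 0.0, 1.0]], 'mount': [[-0.0006, -0.9577, -0.2878, 0.0809], [1.0, -0.0003, -0.0009, 0.0006], [0.0008, -0.2878, 0.9577, -0.1541], [0.0, 0.0, 0.0, 1.0]]}
```

View pics/scene0.png

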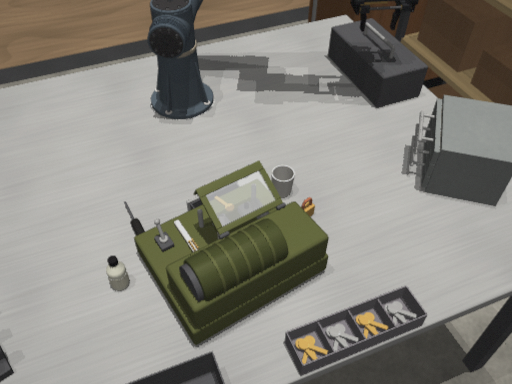

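View pics/side0.png

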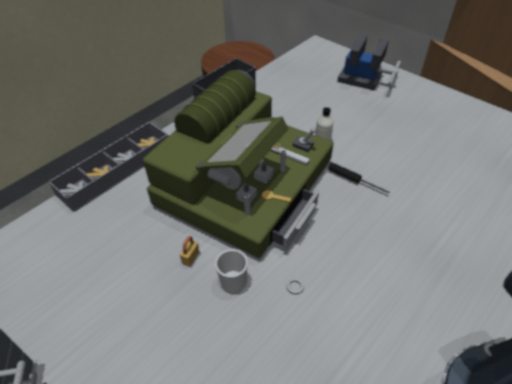

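View pics/wrist0.png

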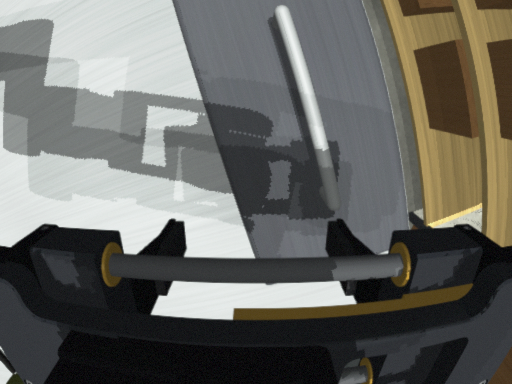

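The scene view shows the machine at about (235,250), with the toggle at (160,230), the raised guard at (238,195) and the hex driver at (135,220). The side view shows the open drawer at (297,217), the collar at (295,287), the toggle at (305,140) and the key blank at (275,197). Next I'll enlarge both views and fit the machine's pose.

```bash
cat > h.py <<'E'
from rig import *
import cv2, numpy as np
def cloud(name,d):
    m=camera_model(name); K=m["intrinsics"]; K=np.array(K);T=np.array(m["pose"])
    v,u=np.mgrid[:384,:512]
    P=np.stack([(u-K[0,2])/K[0,0]*d,(v-K[1,2])/K[1,1]*d,d],-1)
    W=P@T[:3,:3].T+T[:3,3]; W[d<=0]=np.nan
    return W
def proj(name,p):
    m=camera_model(name);K=np.array(m["intrinsics"]);T=np.array(m["pose"])
    c=(np.atleast_2d(p)-T[:3,3])@T[:3,:3]
    return c[:,:2]/c[:,2:]*K[0,0]+K[:2,2]
E
python3 - <<'E'
from h import *
a=cv2.imread("pics/scene0.png")[150:330,90:340]; cv2.imwrite("pics/sc1.png",cv2.resize(a,None,fx=3.2,fy=3.2,interpolation=cv2.INTER_CUBIC))
a=cv2.imread("pics/side0.png")[60:310,130:400]; cv2.imwrite("pics/si1.png",cv2.resize(a,None,fx=2.4,fy=2.4,interpolation=cv2.INTER_CUBIC))
S=cloud("side",np.load("side0.npy")); C=cloud("scene",np.load("scene0.npy"))
for n,W,pts in [("side",S,[(308,138),(297,287),(275,197),(345,174),(232,250),(326,118),(189,245),(300,215),(250,140),(240,80),(270,225),(400,300)]),("scene",C,[(157,225),(238,195),(117,265),(135,220),(283,170),(235,260),(200,100),(250,120)])]:
    for u,v in pts: print(n,(u,v),np.round(W[v,u],3))
# deck points: z 0.065..0.075
for n,W in (("side",S),("scene",C)):
    z=W[...,2]
    for lo,hi in((.065,.075),(.145,.155),(-.005,.005)):
        m=(z>lo)&(z<hi)&(W[...,0]>.3)&(W[...,0]<1.1)&(abs(W[...,1])<.5)
        print(n,lo,m.sum(),np.nanmedian(z[m]))
E
```

```text
side (308, 138) [ 0.619 -0.256  0.068]
side (297, 287) [ 0.401  0.057 -0.   ]
side (275, 197) [ 0.55  -0.047  0.074]
side (345, 174) [ 0.503 -0.258  0.018]
side (232, 250) [0.524 0.113 0.07 ]
side (326, 118) [ 0.625 -0.337  0.08 ]
side (189, 245) [0.616 0.148 0.039]
side (300, 215) [ 0.483 -0.052  0.062]
side (250, 140) [ 0.614 -0.042  0.202]
side (240, 80) [ 0.773 -0.18   0.207]
side (270, 225) [0.51  0.014 0.068]
side (400, 300) [ 0.233 -0.055 -0.001]
scene (157, 225) [ 0.594 -0.229  0.12 ]
scene (238, 195) [ 0.636 -0.043  0.188]
scene (117, 265) [ 0.64  -0.339  0.081]
scene (135, 220) [ 0.478 -0.269  0.025]
scene (283, 170) [0.485 0.146 0.057]
scene (235, 260) [ 0.809 -0.117  0.205]
scene (200, 100) [0.056 0.048 0.022]
scene (250, 120) [0.191 0.17  0.003]
side 0.065 6878 0.069985633846544
side 0.145 2849 0.15006046282824514
side -0.005 68846 0.00022657433949374584
scene 0.065 3785 0.07027795480578092
scene 0.145 2984 0.15019180610831556
scene -0.005 56750 0.0007550246259352411
```

View pics/sc1.png

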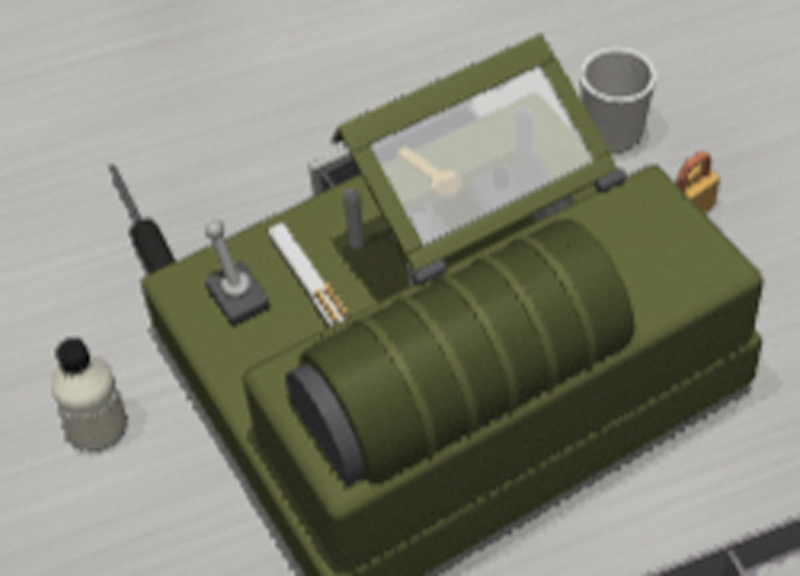

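View pics/si1.png

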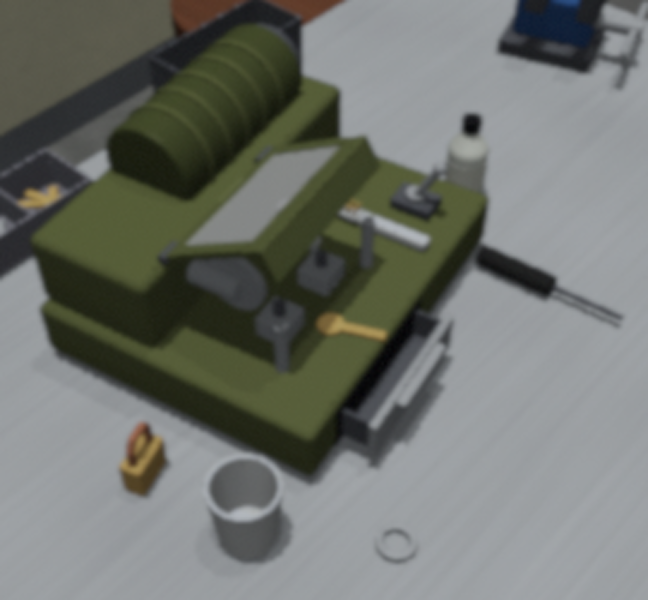

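```bash
cat >> h.py <<'E'
def fit(W1,c1,W2,c2):
    pts=[]
    for W,c in((W1,c1),(W2,c2)):
        c=c.astype(int); g=(c[...,1]>c[...,2]+15)&(c[...,1]>=c[...,0]-8)&(c[...,1]<130)&(c[...,0]<c[...,1]+5)
        z=W[...,2]; m=g&(z>.02)&(z<.16)&(W[...,0]>.35)&(W[...,0]<1.1)&(abs(W[...,1])<.45)
        pts.append(W[m])
    return pts
E
python3 - <<'E'
from h import *
S=cloud("side",np.load("side0.npy")); C=cloud("scene",np.load("scene0.npy"))
a,b=fit(S,np.load("side0c.npy"),C,np.load("scene0c.npy"))
for P in (a,b,np.vstack([a,b])):
    P=P[(P[:,2]<.155)]
    r=cv2.minAreaRect(P[:,:2].astype(np.float32)); print(len(P),r)
# robust: search yaw, percentile extents
P=np.vstack([a,b])
for w in np.arange(10,30,1):
    t=np.radians(w); x=P[:,0]*np.cos(t)+P[:,1]*np.sin(t); y=-P[:,0]*np.sin(t)+P[:,1]*np.cos(t)
    print(w,np.round(np.percentile(x,[.3,99.7]),3),np.round(np.percentile(y,[.3,99.7]),3))
E
```

```text
9651 ((0.7261505126953125, -0.08527255058288574), (0.4183214008808136, 0.4142092168331146), 15.415985107421875)
9603 ((0.6740105152130127, -0.06294962763786316), (0.3005160093307495, 0.40207815170288086), 10.917991638183594)
19254 ((0.7210811376571655, -0.06688830256462097), (0.4183214008808136, 0.4523499608039856), 15.415985107421875)
10 [0.501 0.804] [-0.38  -0.018]
11 [0.498 0.799] [-0.391 -0.03 ]
12 [0.493 0.797] [-0.403 -0.04 ]
13 [0.488 0.795] [-0.416 -0.049]
14 [0.482 0.794] [-0.429 -0.058]
15 [0.475 0.792] [-0.442 -0.067]
16 [0.468 0.79 ] [-0.455 -0.076]
17 [0.461 0.788] [-0.468 -0.085]
18 [0.454 0.785] [-0.481 -0.094]
19 [0.447 0.783] [-0.493 -0.103]
20 [0.439 0.78 ] [-0.506 -0.111]
21 [0.432 0.777] [-0.518 -0.12 ]
22 [0.424 0.773] [-0.53  -0.129]
23 [0.416 0.77 ] [-0.542 -0.137]
24 [0.408 0.766] [-0.554 -0.146]
25 [0.4   0.762] [-0.566 -0.154]
26 [0.392 0.757] [-0.577 -0.163]
27 [0.383 0.753] [-0.589 -0.171]
28 [0.375 0.748] [-0.6   -0.179]
29 [0.366 0.743] [-0.611 -0.188]
```

```bash
cat >> h.py <<'E'
from scipy.optimize import least_squares
def sdbox(p,c,h):
    q=abs(p-c)-h
    return np.linalg.norm(np.maximum(q,0),axis=1)+np.minimum(q.max(1),0)
def fitmachine(P,x0):
    def f(s):
        c,n=np.cos(s[2]),np.sin(s[2]); d=P[:,:2]-s[:2]
        L=np.c_[d[:,0]*c+d[:,1]*n,-d[:,0]*n+d[:,1]*c,P[:,2]]
        a=sdbox(L,np.array([0,0,.035]),np.array([.15,.18,.035]))
        b=sdbox(L,np.array([.085,0,.11]),np.array([.065,.18,.04]))
        return np.minimum(a,b)
    return least_squares(f,x0,loss="soft_l1",f_scale=.003)
def toM(W,s):
    c,n=np.cos(s[2]),np.sin(s[2]); d=W[...,:2]-s[:2]
    return np.stack([d[...,0]*c+d[...,1]*n,-d[...,0]*n+d[...,1]*c,W[...,2]],-1)
def toW(L,s):
    L=np.atleast_2d(L).astype(float); c,n=np.cos(s[2]),np.sin(s[2])
    return np.c_[s[0]+L[:,0]*c-L[:,1]*n,s[1]+L[:,0]*n+L[:,1]*c,L[:,2]]
E
python3 - <<'E'
from h import *
S=cloud("side",np.load("side0.npy")); C=cloud("scene",np.load("scene0.npy"))
a,b=fit(S,np.load("side0c.npy"),C,np.load("scene0c.npy"))
for P in (a,b,np.vstack([a,b])):
    r=fitmachine(P,[.67,-.085,np.radians(9.5)]); print(np.round(r.x,4),np.degrees(r.x[2]),np.median(abs(r.fun)))
s=r.x; np.save("m.npy",s)
for n,W,c in (("side",S,np.load("side0c.npy")),("scene",C,np.load("scene0c.npy"))):
    L=toM(W,s)
    # drawer face
    m=(L[...,0]<-.158)&(L[...,0]>-.27)&(abs(L[...,1])<.09)&(L[...,2]>.012)&(L[...,2]<.075)
    print(n,"drawer",m.sum(),np.round(np.nanpercentile(L[m],[1,10,50,90,99],axis=0),3).tolist())
    # guard points
    m=(L[...,0]<.02)&(L[...,0]>-.12)&(abs(L[...,1])<.13)&(L[...,2]>.155)
    p=L[m]; print(n,"guard",m.sum(),np.round(np.nanpercentile(p,[1,50,99],axis=0),3).tolist())
    # toggle
    m=(L[...,0]<0)&(L[...,1]<-.1)&(L[...,1]>-.18)&(L[...,2]>.095)
    p=L[m]; print(n,"toggle",m.sum(), np.round(p[np.argsort(-p[:,2])][:12],3).tolist())
    vis=c.copy()
    for q in [(-.15,-.18,.07),(-.15,.18,.07),(.15,.18,0),(.02,.18,.15),(.15,-.18,.15),(.15,.18,.15),(.02,-.18,.15),(-.15,.18,0),(0,0,.155)]:
        u=proj(n,toW(q,s))[0]; cv2.circle(vis,tuple(int(round(t)) for t in u),2,(255,0,0),-1)
    cv2.imwrite(f"pics/fit_{n}.png",vis[:,:,::-1])
for nm,q in dict(bot=(0.64,-.339,0),).items(): print(nm,toM(np.array(q),s))
E
```

```text
[ 0.6781 -0.0859  0.173 ] 9.913547501273198 0.0010149247672792128
[ 0.6745 -0.0808  0.19  ] 10.887467180850466 0.0009851143762852725
[ 0.6756 -0.0851  0.1865] 10.6828791449943 0.0010082281509558935
side drawer 506 [[-0.195, -0.012, 0.02], [-0.192, -0.006, 0.023], [-0.183, 0.039, 0.056], [-0.161, 0.081, 0.061], [-0.158, 0.089, 0.063]]
side guard 2436 [[-0.092, -0.032, 0.164], [-0.057, 0.054, 0.195], [0.018, 0.129, 0.215]]
side toggle 59 [[-0.11, -0.12, 0.136], [-0.111, -0.123, 0.134], [-0.115, -0.122, 0.133], [-0.113, -0.121, 0.133], [-0.113, -0.126, 0.133], [-0.108, -0.119, 0.132], [-0.106, -0.124, 0.131], [-0.115, -0.121, 0.131], [-0.109, -0.123, 0.13], [-0.113, -0.12, 0.13], [-0.109, -0.118, 0.13], [-0.111, -0.12, 0.13]]
scene drawer 143 [[-0.188, -0.015, 0.03], [-0.184, -0.013, 0.038], [-0.178, 0.002, 0.053], [-0.175, 0.017, 0.062], [-0.165, 0.023, 0.064]]
scene guard 3398 [[-0.078, -0.033, 0.161], [-0.029, 0.044, 0.188], [0.019, 0.128, 0.215]]
scene toggle 77 [[-0.11, -0.122, 0.136], [-0.107, -0.128, 0.136], [-0.108, -0.123, 0.135], [-0.109, -0.125, 0.135], [-0.113, -0.123, 0.134], [-0.113, -0.129, 0.133], [-0.111, -0.119, 0.133], [-0.108, -0.121, 0.133], [-0.107, -0.129, 0.132], [-0.108, -0.126, 0.132], [-0.107, -0.124, 0.132], [-0.113, -0.126, 0.132]]
bot [-0.08205986 -0.2428972   0.        ]
```

View pics/fit_side.png

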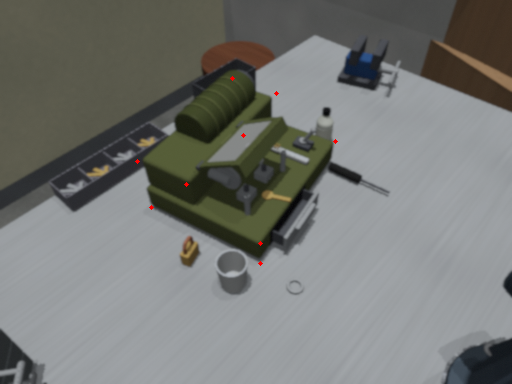

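View pics/fit_scene.png

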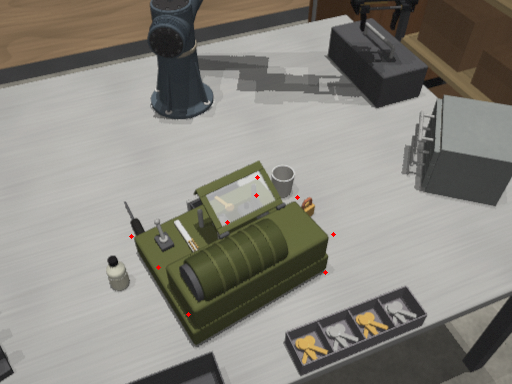

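Run:
```python
from h import *
S=cloud("side",np.load("side0.npy")); C=cloud("scene",np.load("scene0.npy"))
img=np.full((600,700,3),255,np.uint8) # 1mm/px, x .35->.95 up, y from .3 to -.4
for W,c in((S,np.load("side0c.npy")),(C,np.load("scene0c.npy"))):
    P=W.reshape(-1,3);c=c.reshape(-1,3)
    o=np.argsort(P[:,2]);P=P[o];c=c[o]
    m=P[:,2]>.01;P=P[m];c=c[m]
    u=((.3-P[:,1])*1000).astype(int);v=((.95-P[:,0])*1000).astype(int)
    k=(u>=1)&(u<699)&(v>=1)&(v<599)
    for uu,vv,cc in zip(u[k],v[k],c[k]): img[vv-1:vv+2,uu-1:uu+2]=cc[::-1]
cv2.imwrite("pics/top.png",img)
```

```text
(no output)
```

View pics/top.png

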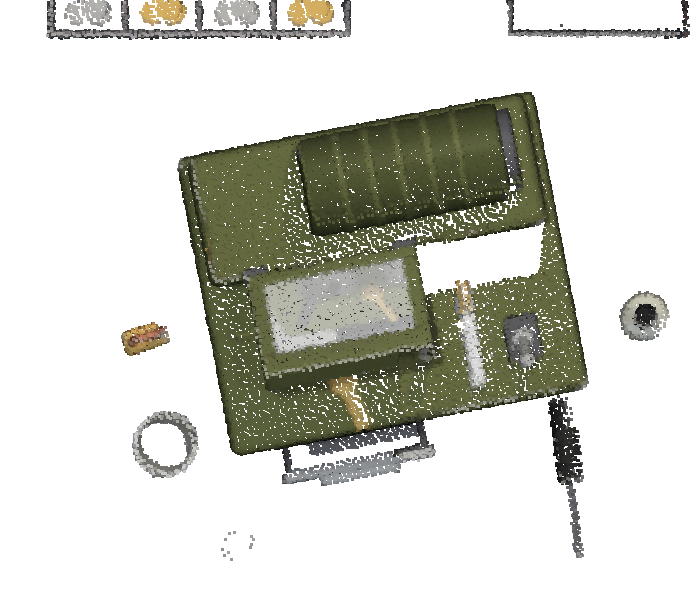

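Run:
```python
from h import *
S=cloud("side",np.load("side0.npy")); C=cloud("scene",np.load("scene0.npy"))
s=np.load("m.npy")
A=np.vstack([toM(S,s).reshape(-1,3)[:],toM(C,s).reshape(-1,3)])
for n,W in(("side",S),("scene",C)):
    L=toM(W,s).reshape(-1,3)
    m=(L[:,0]<-.165)&(L[:,0]>-.26)&(L[:,1]>-.03)&(L[:,1]<.16)&(L[:,2]>.018)&(L[:,2]<.066)
    for lo,hi in((.02,.035),(.035,.05),(.05,.058),(.058,.066)):
        k=m&(L[:,2]>lo)&(L[:,2]<hi)
        if k.sum(): print(n,lo,k.sum(),"x",np.round(np.percentile(L[k,0],[2,20,50,80]),4),"y",np.round(np.percentile(L[k,1],[1,99]),3))
    m=(L[:,0]<.03)&(L[:,0]>-.12)&(L[:,1]>-.05)&(L[:,1]<.16)&(L[:,2]>.160)
    p=L[m]
    # upper-face plane z=a+b x via RANSAC
    best=None;rng=np.random.default_rng(0)
    for _ in range(500):
        i,j=rng.integers(len(p),size=2)
        if abs(p[i,0]-p[j,0])<.02: continue
        b=(p[j,2]-p[i,2])/(p[j,0]-p[i,0]);a=p[i,2]-b*p[i,0]
        r=abs(p[:,2]-a-b*p[:,0])/np.hypot(1,b); k=r<.002
        if best is None or k.sum()>best[0]: best=(k.sum(),a,b,k)
    k=best[3]; b,a=np.polyfit(p[k,0],p[k,2],1)
    q=p[k];print(n,"guard",len(p),k.sum(),"angle",np.arctan(-b),"x at z=.16",(.16-a)/b,"x",np.round(np.percentile(q[:,0],[1,99]),3),"z",np.round(np.percentile(q[:,2],[1,99]),3),"y",np.round(np.percentile(q[:,1],[1,99]),3))
```

```text
side 0.02 117 x [-0.1871 -0.1865 -0.186  -0.1756] y [-0.012  0.137]
side 0.035 98 x [-0.1868 -0.1865 -0.1857 -0.171 ] y [-0.009  0.138]
side 0.05 142 x [-0.1951 -0.1882 -0.1844 -0.1755] y [-0.009  0.138]
side 0.058 305 x [-0.1952 -0.1897 -0.1848 -0.1815] y [-0.012  0.135]
side guard 2717 1807 angle 0.4957367690609282 x at z=.16 0.023575632536792797 x [-0.078  0.023] z [0.161 0.215] y [-0.032  0.136]
scene 0.02 10 x [-0.1846 -0.1815 -0.1789 -0.1777] y [-0.015  0.022]
scene 0.035 48 x [-0.1828 -0.1786 -0.177  -0.1752] y [-0.015  0.023]
scene 0.05 44 x [-0.1876 -0.1802 -0.1778 -0.1753] y [-0.014  0.022]
scene 0.058 40 x [-0.1878 -0.1841 -0.1817 -0.1798] y [-0.015  0.018]
scene guard 3602 2446 angle 0.4905727200415885 x at z=.16 0.023200255261602073 x [-0.078  0.021] z [0.161 0.214] y [-0.033  0.135]
```

Request:
arm_command(
  commands=[
    {"translation":[-0.8,-0.9,0],"dr":[0,0,-0.9],"jaw":1},
    {"translation":[-0.8,-0.9,0],"dr":[0,0,-0.9],"jaw":1},
    {"translation":[-0.8,-0.9,0],"dr":[0,0,-0.9],"jaw":1},
    {"translation":[-0.8,-0.9,0],"dr":[0,0,-0.9],"jaw":1},
    {"translation":[-0.8,-0.9,0],"dr":[0,0,-0.9],"jaw":1},
  ],
)

```text
time_s: 0.57
position: [0.2656, 0.4763, 0.2303]
tcp_rot: [[-0.983, -0.186, -0.001], [-0.186, 0.983, -0.001], [0.001, -0.001, -1.0]]
force: [0.7, 0.4, -0.9]
opening: 0.705
```

Request:
arm_command(
  commands=[
    {"translation":[-0.4,-1,0],"dr":[0,0,0],"jaw":1},
    {"translation":[-0.4,-1,0],"dr":[0,0,0],"jaw":1},
    {"translation":[-0.4,-1,0],"dr":[0,0,0],"jaw":1},
    {"translation":[-0.4,-1,0],"dr":[0,0,0],"jaw":1},
    {"translation":[-0.4,-1,0],"dr":[0,0,0],"jaw":1},
    {"translation":[-0.3,-1,0],"dr":[0,0,0],"jaw":1},
    {"translation":[0,-1,0],"dr":[0,0,0],"jaw":1},
    {"translation":[0,-1,0],"dr":[0,0,0],"jaw":1},
    {"translation":[0,-1,0],"dr":[0,0,0],"jaw":1},
    {"translation":[0,-1,0],"dr":[0,0,0],"jaw":1},
    {"translation":[0,-1,0],"dr":[0,0,0],"jaw":1},
    {"translation":[0,-1,0],"dr":[0,0,0],"jaw":1},
  ],
)

```text
time_s: 1.57
position: [0.3765, 0.1921, 0.2305]
tcp_rot: [[-0.984, -0.181, -0.0], [-0.181, 0.984, -0.0], [0.0, -0.0, -1.0]]
force: [0.4, 0.3, 0.4]
opening: 0.002
```

Request:
arm_command(
  commands=[
    {"translation":[0,-1,0],"dr":[0,0,0],"jaw":1},
    {"translation":[0,-1,0],"dr":[0,0,0],"jaw":1},
    {"translation":[0,-1,0],"dr":[0,0,0],"jaw":1},
    {"translation":[0,-1,0],"dr":[0,0,0],"jaw":1},
    {"translation":[0,-1,0],"dr":[0,0,0],"jaw":1},
    {"translation":[0,-1,0],"dr":[0,0,0],"jaw":1},
    {"translation":[0,-1,0],"dr":[0,0,0],"jaw":1},
    {"translation":[0,-1,0],"dr":[0,0,0],"jaw":1},
    {"translation":[0,0,0],"dr":[0,0,0],"jaw":1},
    {"translation":[0,0,0],"dr":[0,0,0],"jaw":1},
  ],
)

```text
time_s: 2.4
position: [0.4128, -0.0044, 0.2305]
tcp_rot: [[-0.984, -0.177, -0.0], [-0.177, 0.984, 0.0], [0.0, 0.0, -1.0]]
force: [-0.7, 0.1, -0.9]
opening: 0.009
```

```bash
cat > st.py <<'E'
from h import *
st=read_state(); s=np.load("m.npy")
p=np.array(st["position"]); print(st["time_s"],"machine TCP",np.round(toM(p,s),4),"rot",np.round(st["tcp_rot"],3).tolist(),"F",np.round(st["force"],2),st["opening"])
E
python3 st.py
```

```text
2.4 machine TCP [-0.2433  0.1281  0.2305] rot [[-0.984, -0.177, -0.0], [-0.177, 0.984, 0.0], [0.0, 0.0, -1.0]] F [-0.71  0.1  -0.91] 0.009110186235464328
```

Request:
arm_command(
  commands=[
    {"translation":[0,-0.9,0],"dr":[0,0,-0.1],"jaw":1},
    {"translation":[0,-0.9,0],"dr":[0,0,0],"jaw":1},
    {"translation":[0,-0.8,0],"dr":[0,0,0],"jaw":1},
    {"translation":[0,0,0.9],"dr":[0,0,0],"jaw":1},
    {"translation":[0,0,1],"dr":[0,0,0],"jaw":1},
    {"translation":[0,0,1],"dr":[0,0,0],"jaw":1},
    {"translation":[0,0,1],"dr":[0,0,0],"jaw":1},
    {"translation":[0,0,1],"dr":[0,0,0],"jaw":1},
    {"translation":[0,0,1],"dr":[0,0,0],"jaw":1},
    {"translation":[0,0,1],"dr":[0,0,0],"jaw":1},
    {"translation":[0,0,0.7],"dr":[0,0,0],"jaw":1},
    {"translation":[0,0,0],"dr":[0,0,0],"jaw":1},
  ],
)

```text
time_s: 3.4
position: [0.4229, -0.0654, 0.038]
tcp_rot: [[-0.981, -0.192, -0.006], [-0.192, 0.981, 0.003], [0.006, 0.004, -1.0]]
force: [-0.7, 0.1, 0.8]
opening: 0.002
```

```bash
python3 st.py
python3 - <<'E'
from h import *
p,d=capture("side"); cv2.imwrite("pics/side1.png",p[:,:,::-1]);
E
```

```text
3.4 machine TCP [-0.2447  0.0662  0.038 ] rot [[-0.981, -0.192, -0.006], [-0.192, 0.981, 0.003], [0.006, 0.004, -1.0]] F [-0.67  0.15  0.78] 0.002094065741581958
```

View pics/side1.png

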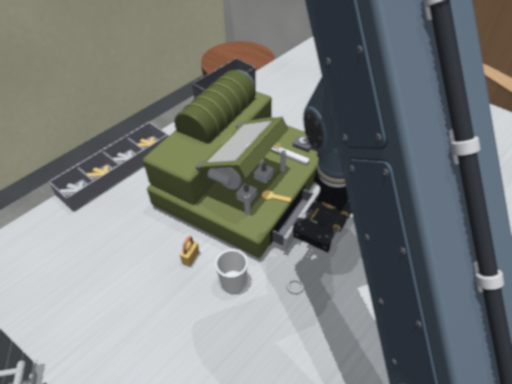

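The side view shows the gripper at (322,222), just in front of the drawer. The collar (295,287), the cup and the other small things haven't moved. I'll push the drawer now.

Request:
arm_command(
  commands=[
    {"translation":[-0.4,0,0],"dr":[0,0,0],"jaw":1},
    {"translation":[-0.4,0,0],"dr":[0,0,0],"jaw":1},
    {"translation":[-0.4,0,0],"dr":[0,0,0],"jaw":1},
    {"translation":[-0.4,0,0],"dr":[0,0,0],"jaw":1},
    {"translation":[-0.4,0,0],"dr":[0,0,0],"jaw":1},
    {"translation":[-0.3,0,0],"dr":[0,0,0],"jaw":1},
    {"translation":[-0.3,0,0],"dr":[0,0,0],"jaw":1},
    {"translation":[-0.2,0,0],"dr":[0,0,0],"jaw":1},
    {"translation":[-0.1,0,0],"dr":[0,0,0],"jaw":1},
    {"translation":[0,0,0],"dr":[0,0,0],"jaw":1},
  ],
)

```text
time_s: 4.28
position: [0.4968, -0.0534, 0.0405]
tcp_rot: [[-0.982, -0.191, 0.001], [-0.191, 0.982, -0.0], [-0.001, -0.0, -1.0]]
force: [0.2, 0.4, -0.1]
opening: 0.007
```

```bash
python3 st.py
```

```text
4.2833 machine TCP [-0.1698  0.0643  0.0405] rot [[-0.982, -0.191, 0.001], [-0.191, 0.982, -0.0], [-0.001, -0.0, -1.0]] F [ 0.16  0.39 -0.05] 0.006745238884084924
```

Request:
arm_command(
  commands=[
    {"translation":[-0.1,0,0],"dr":[0,0,0],"jaw":1},
    {"translation":[-0.1,0,0],"dr":[0,0,0],"jaw":1},
    {"translation":[0,0,0],"dr":[0,0,0],"jaw":1},
  ],
)

```text
time_s: 4.53
position: [0.4977, -0.0526, 0.0402]
tcp_rot: [[-0.981, -0.192, -0.007], [-0.192, 0.981, 0.001], [0.007, 0.002, -1.0]]
force: [-6.3, -4.7, 3.8]
opening: 0.007
```

Request:
arm_command(
  commands=[
    {"translation":[-0.1,0,0],"dr":[0,0,0],"jaw":1},
    {"translation":[0,0,0],"dr":[0,0,0],"jaw":1},
  ],
)

```text
time_s: 4.7
position: [0.4977, -0.0522, 0.0401]
tcp_rot: [[-0.981, -0.192, -0.012], [-0.192, 0.981, 0.001], [0.012, 0.003, -1.0]]
force: [-11.2, -6.8, 5.3]
opening: 0.009
```

```bash
python3 st.py
```

```text
4.7 machine TCP [-0.1687  0.0653  0.0401] rot [[-0.981, -0.192, -0.012], [-0.192, 0.981, 0.001], [0.012, 0.003, -1.0]] F [-11.21  -6.79   5.31] 0.009214730012749814
```

The drawer stopped at machine x = -0.169 with the force building to 13 N. I expected -0.1675, so it's home. Next I'll back off, rise and move above the guard.

Request:
arm_command(
  commands=[
    {"translation":[0.6,0,0],"dr":[0,0,0],"jaw":1},
    {"translation":[0.8,0,0],"dr":[0,0,0],"jaw":1},
    {"translation":[0.8,0,0],"dr":[0,0,0],"jaw":1},
    {"translation":[0,0,-1],"dr":[0,0,0],"jaw":1},
    {"translation":[0,0,-1],"dr":[0,0,0],"jaw":1},
    {"translation":[0,0,-1],"dr":[0,0,0],"jaw":1},
    {"translation":[0,0,-1],"dr":[0,0,0],"jaw":1},
    {"translation":[0,0,-1],"dr":[0,0,0],"jaw":1},
    {"translation":[0,0,-1],"dr":[0,0,0],"jaw":1},
    {"translation":[0,0,-1],"dr":[0,0,0],"jaw":1},
    {"translation":[0,0,-1],"dr":[0,0,0],"jaw":1},
    {"translation":[0,0,-0.5],"dr":[0,0,0],"jaw":1},
  ],
)

```text
time_s: 5.7
position: [0.4507, -0.063, 0.256]
tcp_rot: [[-0.982, -0.19, 0.005], [-0.19, 0.982, -0.002], [-0.005, -0.003, -1.0]]
force: [0.4, 0.0, 0.6]
opening: 0.001
```

```bash
python3 st.py;  python3 - <<'E'
from h import *
p,d=capture("side"); cv2.imwrite("pics/side2.png",p[:,:,::-1]); 
E
```

```text
5.7 machine TCP [-0.2169  0.0634  0.256 ] rot [[-0.982, -0.19, 0.005], [-0.19, 0.982, -0.002], [-0.005, -0.003, -1.0]] F [0.4  0.02 0.6 ] 0.0012812881468723676
```

View pics/side2.png

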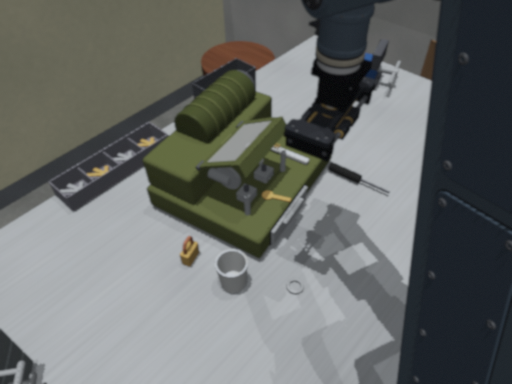

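The drawer at (290,215) is flush with the machine front, and nothing else has moved. Now I'll go over the guard.

Request:
arm_command(
  commands=[
    {"translation":[-0.8,-0.2,0],"dr":[0,0,0],"jaw":1},
    {"translation":[-0.9,-0.2,0],"dr":[0,0,0],"jaw":1},
    {"translation":[-1,0,0],"dr":[0,0,0],"jaw":1},
    {"translation":[-1,0,0],"dr":[0,0,0],"jaw":1},
    {"translation":[-1,0,0],"dr":[0,0,0],"jaw":1},
    {"translation":[-1,0,0],"dr":[0,0,0],"jaw":1},
    {"translation":[-0.8,0,0],"dr":[0,0,0],"jaw":1},
    {"translation":[0,0,0],"dr":[0,0,0],"jaw":1},
    {"translation":[0,0,0],"dr":[0,0,0],"jaw":1},
  ],
)

```text
time_s: 6.5
position: [0.6106, -0.0411, 0.2515]
tcp_rot: [[-0.982, -0.191, -0.002], [-0.191, 0.982, 0.001], [0.002, 0.001, -1.0]]
force: [-0.2, -0.6, -0.4]
opening: 0.009
```

```bash
python3 st.py
```

```text
6.5 machine TCP [-0.0557  0.0553  0.2515] rot [[-0.982, -0.191, -0.002], [-0.191, 0.982, 0.001], [0.002, 0.001, -1.0]] F [-0.21 -0.59 -0.44] 0.008508824354474823
```

Request:
arm_command(
  commands=[
    {"translation":[0,0,0.5],"dr":[0,0,0],"jaw":1},
    {"translation":[0,0,0.5],"dr":[0,0,0],"jaw":1},
    {"translation":[0,0,0.4],"dr":[0,0,0],"jaw":1},
    {"translation":[0,0,0.4],"dr":[0,0,0],"jaw":1},
    {"translation":[0,0,0.4],"dr":[0,0,0],"jaw":1},
    {"translation":[0,0,0.3],"dr":[0,0,0],"jaw":1},
    {"translation":[0,0,0.3],"dr":[0,0,0],"jaw":1},
    {"translation":[0,0,0.2],"dr":[0,0,0],"jaw":1},
    {"translation":[0,0,0.1],"dr":[0,0,0],"jaw":1},
    {"translation":[0,0,0],"dr":[0,0,0],"jaw":1},
  ],
)

```text
time_s: 7.33
position: [0.6105, -0.0413, 0.1748]
tcp_rot: [[-0.982, -0.191, -0.001], [-0.191, 0.982, 0.0], [0.001, 0.0, -1.0]]
force: [0.1, -0.1, 0.6]
opening: 0.007
```

```bash
python3 st.py
```

```text
7.3333 machine TCP [-0.0558  0.0551  0.1748] rot [[-0.982, -0.191, -0.001], [-0.191, 0.982, 0.0], [0.001, 0.0, -1.0]] F [ 0.13 -0.07  0.57] 0.00745443009990088
```

Request:
arm_command(
  commands=[
    {"translation":[0,0,0.1],"dr":[0,0,0],"jaw":1},
    {"translation":[0,0,0.1],"dr":[0,0,0],"jaw":1},
    {"translation":[0,0,0],"dr":[0,0,0],"jaw":1},
  ],
)

```text
time_s: 7.58
position: [0.611, -0.0414, 0.1704]
tcp_rot: [[-0.982, -0.191, 0.0], [-0.191, 0.982, -0.0], [-0.0, -0.0, -1.0]]
force: [-0.4, -0.3, -0.6]
opening: 0.008
```

Request:
arm_command(
  commands=[
    {"translation":[0,0,0.1],"dr":[0,0,0],"jaw":1},
    {"translation":[0,0,0.1],"dr":[0,0,0],"jaw":1},
    {"translation":[0,0,0],"dr":[0,0,0],"jaw":1},
  ],
)

```text
time_s: 7.83
position: [0.6112, -0.0414, 0.1683]
tcp_rot: [[-0.982, -0.191, 0.002], [-0.191, 0.982, -0.001], [-0.001, -0.001, -1.0]]
force: [-4.1, 1.2, 14.2]
opening: 0.007
```

```bash
python3 st.py
```

```text
7.8333 machine TCP [-0.0552  0.0549  0.1683] rot [[-0.982, -0.191, 0.002], [-0.191, 0.982, -0.001], [-0.001, -0.001, -1.0]] F [-4.09  1.23 14.25] 0.007443582573532295
```

The flap stopped with the tips at about 0.160 m and 14 N, as expected for shut. I'll lift off, move to the front of the toggle and check.

Request:
arm_command(
  commands=[
    {"translation":[0,0,-0.8],"dr":[0,0,0],"jaw":1},
    {"translation":[0,0,-0.9],"dr":[0,0,0],"jaw":1},
    {"translation":[0,0,-0.9],"dr":[0,0,0],"jaw":1},
    {"translation":[0.6,-0.8,-0.6],"dr":[0,0,0],"jaw":1},
    {"translation":[0.8,-1,0],"dr":[0,0,0],"jaw":1},
    {"translation":[0.8,-1,0],"dr":[0,0,0],"jaw":1},
    {"translation":[0.8,-1,0],"dr":[0,0,0],"jaw":1},
    {"translation":[0.8,-1,0],"dr":[0,0,0],"jaw":1},
    {"translation":[0.8,-1,0],"dr":[0,0,0],"jaw":1},
    {"translation":[0,-1,0],"dr":[0,0,0],"jaw":1},
    {"translation":[0,-0.3,0],"dr":[0,0,0],"jaw":1},
    {"translation":[0,0,0],"dr":[0,0,0],"jaw":1},
  ],
)

```text
time_s: 8.83
position: [0.5323, -0.2397, 0.2456]
tcp_rot: [[-0.982, -0.188, 0.002], [-0.188, 0.982, -0.001], [-0.001, -0.001, -1.0]]
force: [-0.8, 0.6, 0.9]
opening: 0.009
```

```bash
python3 st.py;  python3 - <<'E'
from h import *
s=np.load("m.npy")
for n in("side","scene"):
    p,d=capture(n); cv2.imwrite(f"pics/{n}3.png",p[:,:,::-1]); L=toM(cloud(n,d),s).reshape(-1,3)
    m=(L[:,0]>-.1)&(L[:,0]<.01)&(L[:,1]>-.02)&(L[:,1]<.13)&(L[:,2]>.155)&(L[:,2]<.2)
    if m.sum(): print(n,"guard",m.sum(),np.polyfit(L[m,0],L[m,2],1),np.round(np.percentile(L[m,2],[2,50,98]),4))
    m=(L[:,0]<-.152)&(L[:,0]>-.21)&(L[:,1]>-.02)&(L[:,1]<.15)&(L[:,2]>.018)&(L[:,2]<.05)
    if m.sum(): print(n,"drawer",m.sum(),np.round(np.percentile(L[m,0],[2,50,98]),4))
    m=(L[:,0]<-.05)&(L[:,0]>-.13)&(L[:,1]<-.1)&(L[:,1]>-.15)&(L[:,2]>.118)&(L[:,2]<.145)
    if m.sum(): print(n,"tip",m.sum(),np.round(L[m].mean(0),4))
E
```

```text
8.8333 machine TCP [-0.1694 -0.1253  0.2456] rot [[-0.982, -0.188, 0.002], [-0.188, 0.982, -0.001], [-0.001, -0.001, -1.0]] F [-0.82  0.56  0.87] 0.008569347057067
side guard 2488 [-0.00248125  0.16021496] [0.1575 0.1604 0.1628]
side drawer 188 [-0.1575 -0.1566 -0.154 ]
side tip 32 [-0.1112 -0.1205  0.1281]
scene guard 2196 [-0.00563123  0.16068109] [0.1575 0.1609 0.1642]
scene tip 38 [-0.1074 -0.1246  0.1282]
```

View pics/side3.png

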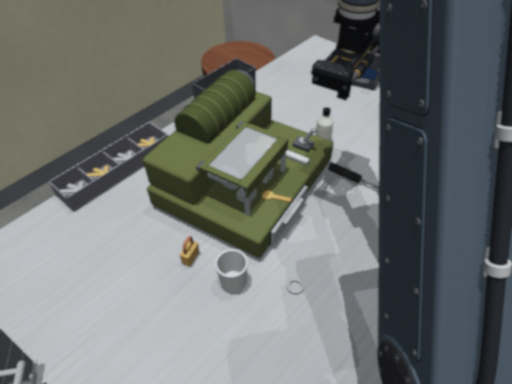

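View pics/scene3.png

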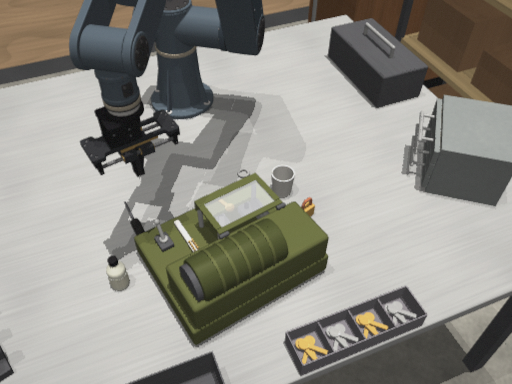

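The flap is level within 0.006 rad, the drawer face is at -0.157, and the toggle is still off with its tip at (-0.109,-0.1225). Now I'll descend in front of the toggle.

Request:
arm_command(
  commands=[
    {"translation":[0,0,0.8],"dr":[0,0,0],"jaw":1},
    {"translation":[0,0,1],"dr":[0,0,0],"jaw":1},
    {"translation":[0,0,1],"dr":[0,0,0],"jaw":1},
    {"translation":[0,0,1],"dr":[0,0,0],"jaw":1},
    {"translation":[0,0,0.8],"dr":[0,0,0],"jaw":1},
    {"translation":[0,0,0.3],"dr":[0,0,0],"jaw":1},
    {"translation":[0,0,0],"dr":[0,0,0],"jaw":1},
    {"translation":[0,0,0],"dr":[0,0,0],"jaw":1},
  ],
)

```text
time_s: 9.6
position: [0.5323, -0.2365, 0.1233]
tcp_rot: [[-0.981, -0.192, 0.0], [-0.192, 0.981, 0.0], [-0.0, 0.0, -1.0]]
force: [0.9, 1.1, 0.6]
opening: 0.006
```

```bash
python3 st.py
```

```text
9.6 machine TCP [-0.1689 -0.1222  0.1233] rot [[-0.981, -0.192, 0.0], [-0.192, 0.981, 0.0], [-0.0, 0.0, -1.0]] F [0.92 1.06 0.58] 0.006324616949542586
```

Request:
arm_command(
  commands=[
    {"translation":[-0.5,0,0],"dr":[0,0,0],"jaw":1},
    {"translation":[-0.5,0,0],"dr":[0,0,0],"jaw":1},
    {"translation":[-0.4,0,0],"dr":[0,0,0],"jaw":1},
    {"translation":[-0.4,0,0],"dr":[0,0,0],"jaw":1},
    {"translation":[-0.4,0,0],"dr":[0,0,0],"jaw":1},
    {"translation":[-0.4,0,0],"dr":[0,0,0],"jaw":1},
    {"translation":[-0.3,0,0],"dr":[0,0,0],"jaw":1},
    {"translation":[-0.2,0,0],"dr":[0,0,0],"jaw":1},
    {"translation":[-0.2,0,0],"dr":[0,0,0],"jaw":1},
    {"translation":[0,0,0],"dr":[0,0,0],"jaw":1},
    {"translation":[0,0,0],"dr":[0,0,0],"jaw":1},
  ],
)

```text
time_s: 10.52
position: [0.6129, -0.2214, 0.1227]
tcp_rot: [[-0.982, -0.191, 0.0], [-0.191, 0.982, 0.001], [-0.0, 0.001, -1.0]]
force: [-0.1, -0.4, 0.4]
opening: 0.007
```

```bash
python3 st.py
```

```text
10.5167 machine TCP [-0.0869 -0.1223  0.1227] rot [[-0.982, -0.191, 0.0], [-0.191, 0.982, 0.001], [-0.0, 0.001, -1.0]] F [-0.08 -0.36  0.38] 0.006632916981546715
```

Request:
arm_command(
  commands=[
    {"translation":[-0.1,0,0],"dr":[0,0,0],"jaw":1},
    {"translation":[-0.1,0,0],"dr":[0,0,0],"jaw":1},
    {"translation":[-0.1,0,0],"dr":[0,0,0],"jaw":1},
    {"translation":[0,0,0],"dr":[0,0,0],"jaw":1},
  ],
)

```text
time_s: 10.85
position: [0.6146, -0.2209, 0.1222]
tcp_rot: [[-0.981, -0.192, -0.013], [-0.192, 0.981, 0.0], [0.013, 0.003, -1.0]]
force: [-12.0, -4.7, 3.8]
opening: 0.009
```

Request:
arm_command(
  commands=[
    {"translation":[-0.1,0,0],"dr":[0,0,0],"jaw":1},
    {"translation":[-0.1,0,0],"dr":[0,0,0],"jaw":1},
    {"translation":[0,0,0],"dr":[0,0,0],"jaw":1},
  ],
)

```text
time_s: 11.1
position: [0.6153, -0.2207, 0.1219]
tcp_rot: [[-0.981, -0.193, -0.023], [-0.193, 0.981, 0.0], [0.022, 0.004, -1.0]]
force: [-19.1, -6.8, 7.3]
opening: 0.006
```

```bash
python3 st.py
```

```text
11.1 machine TCP [-0.0844 -0.1221  0.1219] rot [[-0.981, -0.193, -0.023], [-0.193, 0.981, 0.0], [0.022, 0.004, -1.0]] F [-19.12  -6.84   7.35] 0.006377336223976429
```

The toggle stopped with 20 N against it. I'll back off, rise and check.

Request:
arm_command(
  commands=[
    {"translation":[0.5,0,0],"dr":[0,0,0],"jaw":1},
    {"translation":[0.8,0,0],"dr":[0,0,0],"jaw":1},
    {"translation":[1,0,0],"dr":[0,0,0],"jaw":1},
    {"translation":[1,0,0],"dr":[0,0,0],"jaw":1},
    {"translation":[0.7,0,0],"dr":[0,0,0],"jaw":1},
    {"translation":[0,0,-0.8],"dr":[0,0,0],"jaw":1},
    {"translation":[0,0,-1],"dr":[0,0,0],"jaw":1},
    {"translation":[0,0,-1],"dr":[0,0,0],"jaw":1},
    {"translation":[0,0,-1],"dr":[0,0,0],"jaw":1},
    {"translation":[0,0,-1],"dr":[0,0,0],"jaw":1},
    {"translation":[0,0,0],"dr":[0,0,0],"jaw":1},
    {"translation":[0,0,0],"dr":[0,0,0],"jaw":1},
  ],
)

```text
time_s: 12.1
position: [0.5281, -0.2389, 0.2449]
tcp_rot: [[-0.982, -0.19, 0.005], [-0.19, 0.982, -0.002], [-0.004, -0.003, -1.0]]
force: [0.7, 0.5, -0.7]
opening: 0.007
```

```bash
python3 st.py;  python3 - <<'E'
from h import *
s=np.load("m.npy")
for n in("side","scene"):
    p,d=capture(n); cv2.imwrite(f"pics/{n}4.png",p[:,:,::-1]); L=toM(cloud(n,d),s).reshape(-1,3)
    m=(L[:,0]>-.1)&(L[:,0]<.01)&(L[:,1]>-.02)&(L[:,1]<.13)&(L[:,2]>.155)&(L[:,2]<.2)
    if m.sum(): print(n,"guard",m.sum(),np.polyfit(L[m,0],L[m,2],1),np.round(np.percentile(L[m,2],[2,50,98]),4))
    m=(L[:,0]<-.152)&(L[:,0]>-.21)&(L[:,1]>-.02)&(L[:,1]<.15)&(L[:,2]>.018)&(L[:,2]<.05)
    if m.sum(): print(n,"drawer",m.sum(),np.round(np.percentile(L[m,0],[2,50,98]),4))
    m=(L[:,0]<-.03)&(L[:,0]>-.13)&(L[:,1]<-.1)&(L[:,1]>-.15)&(L[:,2]>.118)&(L[:,2]<.145)
    if m.sum(): print(n,"tip",m.sum(),np.round(L[m].mean(0),4))
a=cv2.imread("pics/scene4.png")[150:330,90:340]; cv2.imwrite("pics/sc4.png",cv2.resize(a,None,fx=3.2,fy=3.2,interpolation=cv2.INTER_CUBIC))
E
```

```text
12.1 machine TCP [-0.1735 -0.1238  0.2449] rot [[-0.982, -0.19, 0.005], [-0.19, 0.982, -0.002], [-0.004, -0.003, -1.0]] F [ 0.66  0.52 -0.71] 0.007443343991622077
side guard 2493 [-0.00192142  0.16031739] [0.1578 0.1604 0.1628]
side drawer 186 [-0.1576 -0.1566 -0.1538]
side tip 33 [-0.0679 -0.1208  0.127 ]
scene guard 2193 [-0.00347149  0.16081014] [0.1576 0.161  0.1642]
scene tip 30 [-0.0639 -0.1244  0.1298]
```

View pics/sc4.png

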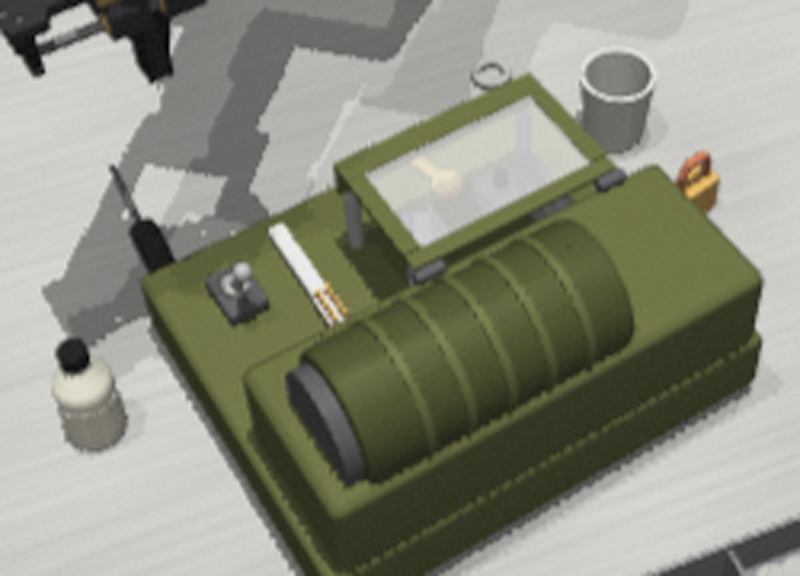

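View pics/side4.png

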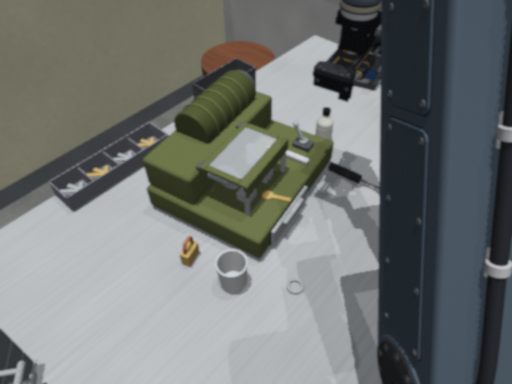

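The toggle ball moved about 43.4 mm in both cameras, where full travel is 46 mm and 0.85 rad would be 39.5 mm. It had also stopped hard against 20 N. The arm is clear and everything small is where it was, so I'll hand in.

```bash
python3 -c "
from rig import *
print(hand_in())"
```

```text
the job is handed in; nothing more can be done
None
```

The machine is ready to run. Using only the closed fingertips, I pushed the drawer home, pressed the guard down and then threw the toggle fully over. I handed the job in at about 12 s of the 51 s allowed; the interface gives no verdict.

| Part | How it stopped | Camera check afterwards |
|---|---|---|
| Drawer | Hard stop at about 13 N | Face 157 mm in front of the machine's origin (158 mm nominal), inside the 4 mm limit |
| Guard | Stop at about 14 N | Level within about 0.004 rad, upper face at 160–161 mm |
| Toggle | Hard stop at about 20 N | Ball moved about 43.4 mm in both cameras, at least about 0.93 rad |

- **Order:** I checked that the drawer and guard were shut and the toggle still off before pushing the toggle.
- **Small things:** in the pictures none of them had moved. I judged this by eye and did not measure it.
- **At the end:** the arm was up at 0.245 m, clear of everything, with wrist force at noise level.
- **Disagreements:** the toggle's 43.4 mm falls short of the 46 mm full travel. I put that down to averaging the ball's visible surface together with part of the lever. The two cameras also differed by up to about 5 mm and 1° on the machine's position, which did not affect the pushes.

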